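Free the stay of the open drawer and close it

ROBOT

A 6-joint arm with a two-finger parallel gripper is mounted at the origin on the work surface. World frame = base frame: x ahead of the robot, y to its left, z up, the work surface at z = 0. Lengths are in m, angles in degrees, forces in N, time in s.
With the tool pointing down it reaches from about 0.35 to 0.875 m from the base axis. Payload 4.2 kg.
Tool frame: the origin (TCP) lies midway between the tips of the shut fingers; the grasp point (between the pads) lies 19 mm behind it; y points along the fingers, z is the direction in which the jaws open and shut, and the axes are right-handed (so a half turn about y gives the same grasp; the last joint's range is limited). The gripper opens to 87 mm and grips with 3 to 60 N. Pads are 19 mm wide; open, the fingers measure 117 mm over their backs; the gripper's body (75 mm by 190 mm) begins 51 mm behind the grasp point.
Start: joints at [81.222, 22.042, 0.453, 0, -68.411, -14.817], TCP at [0.25, 0.573, 0.223] pointing down, gripper open.
Joint ranges: [-179.83, 179.83], [-69.29, 118.12], [-61.27, 80.66], [-181.25, 117.63], [-171.15, -9.14], [-177.46, 177.46]. Speed limits (degrees/s): [159.86, 159.86, 180, 180, 180, 180].

INTERFACE

Orientations are given as [roll, pitch, yaw] about the fixed x, y, z axes, in that order (R = Rz(yaw) Ry(pitch) Rx(roll)).
In Python, from workcell import env gives the robot as it stands. The module is installed in compiled form; this text tells all that it offers. Calls block until the motion is done:
- env.goto(position, orientation): joint-space move of the TCP to a pose.
- env.move_straight(position, rotation=None, rate=0.15, force_limit=None): straight line of the TCP; rotation=None keeps the orientation; rate is the mean speed in m/s. With force_limit (N) it stops when the force on the tool has changed by that much, and returns True; else False.
- env.set_joints(angles): joint-space move.
- env.gripper_to(opening, grasp_force=None): opening from 0.0 (shut) to 1.0 (fully open); grasp_force is the grip in N (None keeps the last); returns when the fingers have stopped.
- env.dwell(seconds).
- env.inverse_kinematics(position, orientation): joint angles nearest the present ones, or None.
- env.read_state(): the state.
- env.grab_frame(name): name is "side" or "top" or "wrist"; returns a dict with "image" (420x560x3 uint8, blue, green, red), "fx", "fy", "cx", "cy" (pixels), "position" and "orientation" of the camera in the world. Camera axes: x right, y up, looking along -z (the intrinsics and any distortion apply to the point x, -y, -z); pixel columns grow to the right and rows downward; lengths in m; the calibration is good to about 2 mm. The wrist camera is an equidistant fisheye: a pixel r from the principal point sees the ray r / f radians off the axis. A picture is of the moment at which its call begins. There is no depth.
A pose or a line that the arm cannot do raises env.Unreachable and nothing moves.
- env.close_job(): hands the job in, once; it reports no verdict.
Trained networks look in a picture, given as the dict that the camera call returned (one of the last four; its "shot" number tells which), for a name from the list of things; names that differ only in an ending like _2 or _b are one class to them, and where a whole thing is asked for, a point or a joint stands for the part that bears it (a point fixed in the world has none). Each returns a list of dicts, best first, with "score" (0 to 1); they miss things now and then, are a little off and sometimes report something else, mostly with a low value. They report only what shows in the picture. A call takes as long as a camera call. They do not tell look-alikes from the thing itself.
- env.search_frame(picture, thing): "xyz" ([x, y, z] in m, in world coordinates, good to about 4 mm: the middle of the surface that is visible of it).
- env.trace(picture, thing): "mask" (420x560 bool, what is visible of it).
The state is a dict: "clock": time; "joint_positions": joint angles; "qvel": joint speeds; "joint_torque": joint torques, N m; "position": TCP position; "tool_rot": TCP orientation; "force": force on the tool from outside, world axes, zero at the start; "wrist_torque": the same for the moment, N m; "opening": opening from 0.0 (shut) to 1.0 (fully open).
Only numpy, scipy, OpenCV 4.12 (cv2) and the standard library are available. Lean on these libraries where they do the work, as an engineer would, in place of code of your own. Each camera call takes 0.05 s, during which the arm holds its last target. There are 200 camera calls.

TASK

Two small grey bench chests stand on the frame-maker's table, and one has its drawer standing open, held open by the locked stay rod by its lid hinge. Lift that chest's stay by its round knob all the way up (it stays up by itself), then push the drawer fully home and leave the stay up. Leave the stay of the other chest, whose drawer is shut, where it is.

Things in the scene. Friction and masses are not known exactly. Their poses are not given: they have to be found in the camera images.
- stay_knob (a point): centre of the upright round metal knob (22 mm diameter, 34 mm tall) on the stay rod of the chest with the open drawer, 31 mm above the chest's flat top, free all round. Slides straight up 40 mm to a stop with about 4 N and stays where left; lift at least 25 mm. Down, it blocks the drawer. Axes, as the chest's: x from drawer front to back, y left, z up. Hinge barrel 29 mm in front, 6 mm high.
- drawer_front (a point): centre of the outer face of the open drawer's flat grey front panel: 136 mm wide (y), 70 high, 12 thick, 55 mm above the table (top edge at 90 mm); its dark recessed pull stands out under 3 mm. Moves with the drawer, same axes as the knob: it closes along +x. When shut this point is 124 mm in front (-x) of the knob's axis.
- drawer (a joint): how far that drawer stands open (m): 0 is fully home at its stop; it starts at 0.050 to 0.075, limit 0.085. Pushing takes about 3 N; with the stay down it is blocked at about 0.038. Its chest is grey steel, fixed, 160 mm deep, 140 wide, 100 high, with a 4 mm lid, shut, on the front half; its back is 48 mm behind the knob's axis.
- other_stay_knob (a point): centre of the like knob on the other, otherwise identical chest, whose drawer is shut: a bystander, to be left down.
Mind the look-alikes: they are no part of the job. Leave any orange look-alike of the part that bears stay_knob alone.

How it is judged (in metres and radians):
On the way:
1. the stay of the chest with the open drawer is lifted at least 25 mm (distance of stay_knob from where it was at the start of the episode above 0.025 m), for 0.2 s.
At the end, for the whole second after the job is handed in: the drawer that stood open is home to within 10 mm, its stay is still up (at least 20 mm above where it began), and the other chest's stay is within 10 mm of where it was (value of joint drawer below 0.01 m and distance of stay_knob from where it was at the start of the episode above 0.02 m and distance of other_stay_knob from where it was at the start of the episode below 0.01 m); the robot touches nothing.
It fails at once if the other chest's stay is lifted by more than 10 mm (distance of other_stay_knob from where it was at the start of the episode above 0.01 m).
It also fails if it takes over 35 s, if anything falls off the work surface, if the arm or the gripper's body presses on something with over 40 N, if the wrist force passes 120 N, or if a joint passes its speed limit or range.

## Working session

There is one attempt and no reset: what is moved stays moved. The work goes in short steps, each a Python script; the robot and the scene stay as the last script left them, time stands still between calls to the robot, and variables do not carry over. Pictures are saved under pics/ and viewed, about 8 in all and at most 12, crops included, and the job is handed in when it is done.

```bash
mkdir -p pics
python3 - <<'E'
from workcell import env
import cv2,numpy as np
for n in ("top","side"):
    p=env.grab_frame(n); cv2.imwrite(f"pics/{n}0.png",p["image"])
    print(n,p["fx"],p["cx"],p["cy"],p["position"],p["orientation"])
    for t in ("stay_knob","other_stay_knob","drawer_front","drawer"):
        for d in env.search_frame(p,t): print(t,np.round(d["xyz"],3),round(d["score"],2))
print(env.read_state()["clock"], env.read_state()["tool_rot"])
E
```

```text
top 426.08937197000455 278.4479838321268 208.233366995456 [ 0.30291822 -0.07705005  1.03819572] [  8.93034189   0.9885196  -89.74689189]
stay_knob [ 0.218 -0.298  0.151] 0.52
other_stay_knob [0.648 0.121 0.148] 0.62
drawer_front [ 0.491 -0.141  0.031] 0.82
drawer_front [ 0.103 -0.345  0.086] 0.6
drawer [ 0.493 -0.149  0.035] 0.62
drawer [ 0.101 -0.347  0.084] 0.45
side 411.5774176647101 281.48288851802965 210.53612202963072 [0.35259403 0.6086855  0.68742569] [ 4.89570198e+01  3.21829125e-02 -1.74509946e+02]
stay_knob [ 0.629 -0.11   0.131] 0.62
stay_knob [ 0.218 -0.294  0.131] 0.54
other_stay_knob [0.65  0.129 0.141] 0.53
drawer_front [ 0.488 -0.14   0.044] 0.58
drawer [ 0.487 -0.144  0.049] 0.92
drawer [ 0.084 -0.286  0.056] 0.48
0.5 [-8.99974241e+01 -2.14861892e-03  1.56406097e+02]
```

View pics/top0.png

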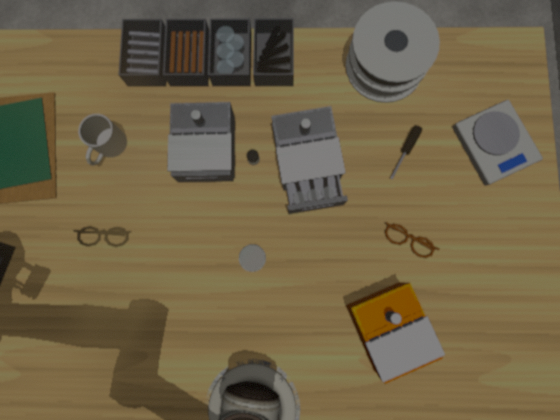

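View pics/side0.png

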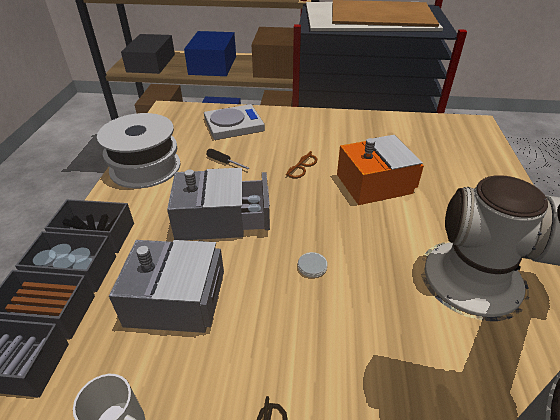

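Top view candidates: grey chest A with its drawer shut, knob about (197,116); grey chest B with its drawer open, knob about (306,126) and drawer front about (316,204); orange look-alike, knob about (395,318). B is the one meant, because it is grey with an open drawer. The side view agrees, with B's knob at about (190,182). Next I'll confirm this in an enlarged crop and measure.

```bash
cat > h.py <<'E'
from workcell import env
import cv2,numpy as np
from scipy.spatial.transform import Rotation as Rn
from scipy.optimize import least_squares
def rot(o): return Rn.from_euler("xyz",o,degrees=True).as_matrix()
def proj(p,X):
    c=(np.atleast_2d(X)-p["position"])@rot(p["orientation"]); 
    return np.c_[p["cx"]+p["fx"]*c[:,0]/-c[:,2], p["cy"]+p["fy"]*-c[:,1]/-c[:,2]]
def plane(p,uv,z):
    uv=np.atleast_2d(uv); d=np.c_[(uv[:,0]-p["cx"])/p["fx"],-(uv[:,1]-p["cy"])/p["fy"],-np.ones(len(uv))]@rot(p["orientation"]).T
    P=np.array(p["position"]); return P+d*((z-P[2])/d[:,2])[:,None]
E
python3 - <<'E'
from h import *
t=env.grab_frame("top"); s=env.grab_frame("side")
for n,p,c in (("t",t,(306,126)),("s",s,(190,182))):
    for d in env.trace(p,"stay_knob")+env.trace(p,"other_stay_knob"):
        m=d["mask"]; v,u=np.nonzero(m); print(n,round(d["score"],2),"bbox",u.min(),u.max(),v.min(),v.max(),"c",u.mean().round(1),v.mean().round(1),m.sum())
    for d in env.trace(p,"drawer_front"):
        m=d["mask"]; v,u=np.nonzero(m); print(n,"front",round(d["score"],2),cv2.boxPoints(cv2.minAreaRect(np.c_[u,v].astype(np.float32))).round(1).tolist())
a=cv2.convertScaleAbs(t["image"][95:220,265:355],alpha=1.5); b=s["image"][160:245,160:280]
a=cv2.resize(a,None,fx=4.5,fy=4.5,interpolation=cv2.INTER_CUBIC); b=cv2.resize(b,None,fx=3.2,fy=3.2,interpolation=cv2.INTER_CUBIC)
o=np.zeros((563,800,3),np.uint8); o[:a.shape[0],:a.shape[1]]=a[:563]; o[:b.shape[0],410:410+b.shape[1]]=b[:,:390]; cv2.imwrite("pics/crop1.png",o)
E
```

```text
t 0.68 bbox 300 310 119 131 c 305.2 125.4 106
t 0.6 bbox 191 202 111 124 c 196.6 117.3 122
t front 0.63 [[282.0, 183.6999969482422], [342.3999938964844, 172.6999969482422], [348.20001220703125, 204.6999969482422], [287.79998779296875, 215.6999969482422]]
t front 0.57 [[383.29998779296875, 381.5], [441.1000061035156, 355.1000061035156], [442.70001220703125, 358.5], [384.8999938964844, 384.8999938964844]]
s 0.45 bbox 184 195 170 188 c 189.9 178.2 169
s 0.65 bbox 136 151 245 268 c 144.0 255.9 288
s front 0.76 [[241.0, 172.0], [269.0, 172.0], [269.0, 229.0], [241.0, 229.0]]
s front 0.48 [[413.8999938964844, 186.6999969482422], [420.3999938964844, 164.8000030517578], [424.0, 165.89999389648438], [417.6000061035156, 187.8000030517578]]
```

View pics/crop1.png

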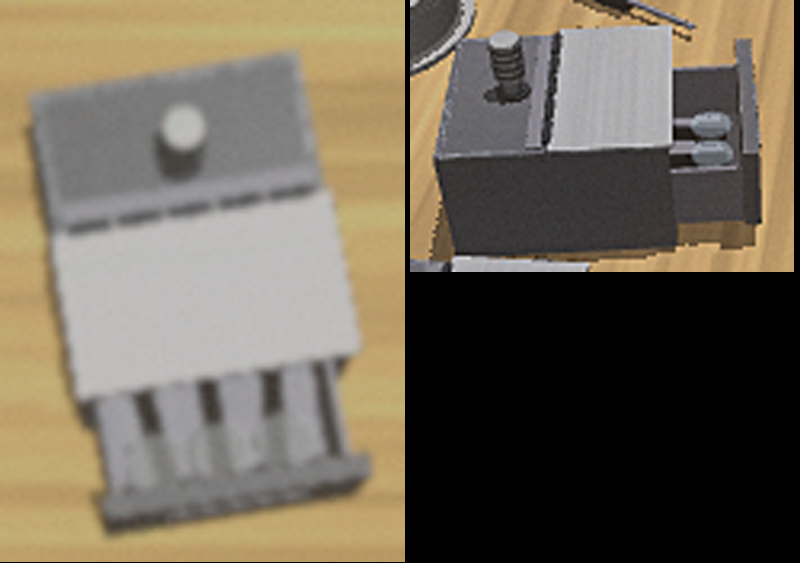

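The crop confirms chest B: grey, drawer open, knob down, and knob clear all round. Now I'll compute the pose, then move above the knob and check it with the wrist camera.

```bash
cat >> h.py <<'E'
def tri(obs):
    return least_squares(lambda X:np.concatenate([proj(p,X)[0]-uv for p,uv in obs]),[.6,-.1,.1])
E
python3 - <<'E'
from h import *
t=env.grab_frame("top"); s=env.grab_frame("side")
r=tri([(t,(305.7,123.2)),(s,(190,172.5))]); print("knob top",r.x.round(4),"resid",r.fun.round(2))
r=tri([(t,(305.2,125.4)),(s,(189.9,178.2))]); print("knob mid",r.x.round(4),r.fun.round(2))
A=plane(t,[(272.1,116.1),(331.2,106.6)],.1); B=plane(t,[(276.9,144.5),(337,135)],.106);C=plane(t,[(282.2,183),(344,172.5)],.104)
F=plane(t,[(288.3,210.5),(347,200)],.09)
for E in (A,B,C,F): d=E[0]-E[1]; print(E.round(3).tolist(),np.linalg.norm(d).round(3),"yaw",np.degrees(np.arctan2(-d[0],d[1])).round(2))
m=lambda E:E.mean(0)
d=m(A)-m(F); print("axis yaw A-F",np.degrees(np.arctan2(d[1],d[0])))
k=plane(t,(305.7,123.2),.148)[0]; print("knob by plane",k, plane(s,(190,172.5),.148)[0])
y=np.radians(8.5); 
for q in (8.5,188.5): print(q,env.inverse_kinematics([k[0],k[1],.19],[-90,0,q]))
E
```

```text
knob top [ 0.63   -0.1199  0.1464] resid [ 0.06  0.51 -0.5  -0.13]
knob mid [ 0.6316 -0.1194  0.1306] [ 0.01  0.13 -0.12 -0.03]
[[0.666, -0.045, 0.1], [0.688, -0.181, 0.1]] 0.138 yaw 9.44
[[0.596, -0.056, 0.106], [0.618, -0.193, 0.106]] 0.138 yaw 9.26
[[0.507, -0.068, 0.104], [0.531, -0.207, 0.104]] 0.141 yaw 9.89
[[0.447, -0.082, 0.09], [0.471, -0.214, 0.09]] 0.134 yaw 10.36
axis yaw A-F 9.245570544524593
knob by plane [ 0.63059876 -0.11969217  0.148     ] [ 0.62795747 -0.11741206  0.148     ]
8.5 [ 3.66896714e+00  2.49663158e+01  2.67033091e-01 -2.54444375e-14
 -6.53007173e+01 -8.51689671e+01]
188.5 [ 3.66896714e+00  2.49663158e+01  2.67033091e-01  2.54444375e-14
 -6.53007173e+01  9.48310329e+01]
```

Run:
```python
from h import *
O=[-90,0,9.5]; k=np.array([.630,-.1195])
env.goto([k[0],k[1],.20],O)
w=env.grab_frame("wrist"); cv2.imwrite("pics/wrist1.png",w["image"])
print(w["fx"],w["cx"],w["cy"],w["position"],w["orientation"])
for d in env.search_frame(w,"stay_knob"): print(d)
s=env.read_state(); print(s["clock"],s["position"],s["opening"])
```

```text
325.19226210127806 286.80296708499355 207.40378640153884 [ 0.55618127 -0.13062624  0.36241295] [-1.57152613e+01 -2.36467022e-03  9.95361484e+01]
{'xyz': [0.6286, -0.1194, 0.1495], 'score': 0.86}
3.8833 [ 0.6301497  -0.11872954  0.20004981] 0.9975739177440153
```

View pics/wrist1.png

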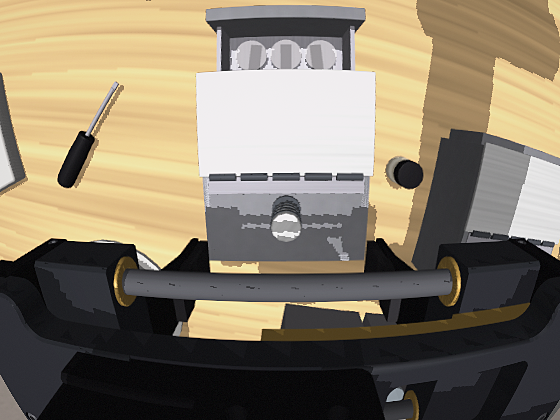

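The wrist view shows the knob at (286,225), centred between the fingers, with the chest edges square to the image. I'll grasp and lift.

Run:
```python
from h import *
k=[.6295,-.1192]
def st(l): 
    s=env.read_state(); print(l,round(s["clock"],2),np.round(s["position"],4),np.round(s["force"],1),round(s["opening"],3))
print(env.move_straight(k+[.114],rate=.1,force_limit=6)); st("down")
env.gripper_to(0.0,grasp_force=25); st("grip")
print(env.move_straight(k+[.160],rate=.06,force_limit=20)); st("lift")
p=env.grab_frame("side"); cv2.imwrite("pics/side1.png",cv2.resize(p["image"][100:310,60:340],None,fx=2.5,fy=2.5))
```

```text
False
down 4.89 [ 0.6301 -0.1193  0.1148] [-0.5 -0.5  0.2] 0.998
grip 5.97 [ 0.6295 -0.1195  0.114 ] [ 0.4 -1.2  0.6] 0.247
True
lift 6.63 [ 0.6294 -0.1195  0.1544] [ 0.2 -0.3  0.8] 0.243
```

View pics/side1.png

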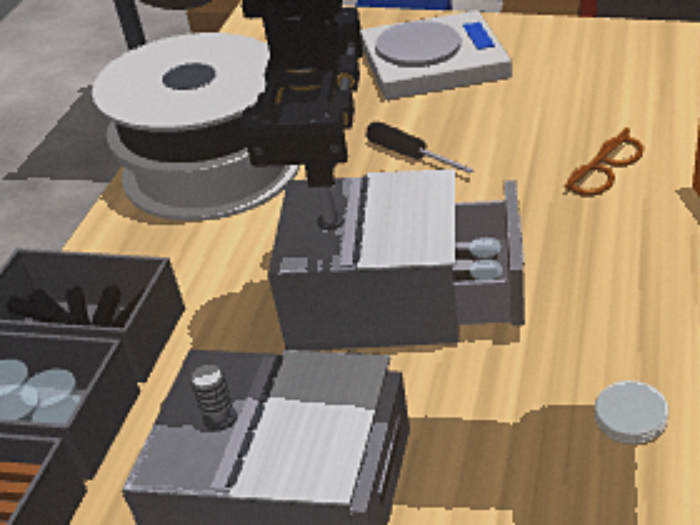

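The stay rod is exposed under the gripper: the lift was 40 mm, to the stop, with a 21 mm opening on the knob. I'll release it, clear upward, and push the drawer.

Run:
```python
from h import *
k=np.array([.6295,-.1194]); u=np.array([np.cos(np.radians(9.5)),np.sin(np.radians(9.5))])
O=[-90,0,9.5]
def st(l): 
    s=env.read_state(); print(l,round(s["clock"],2),np.round(s["position"],4),np.round(s["force"],1),"dist to knob",round(float((k-s["position"][:2])@u),4))
env.gripper_to(1.0); st("open")
env.move_straight([*k,.25],rate=.15)
p=env.grab_frame("side"); print([ (np.round(d["xyz"],3),d["score"]) for d in env.search_frame(p,"stay_knob")])
a=k-.245*u
env.move_straight([*a,.25],rate=.2); env.gripper_to(0.0)
print(env.move_straight([*a,.055],rate=.15,force_limit=8)); st("pre")
print(env.move_straight([*(k-.118*u),.055],rate=.06,force_limit=14)); st("push")
p=env.grab_frame("side"); cv2.imwrite("pics/side2.png",cv2.resize(p["image"][100:310,60:340],None,fx=2.5,fy=2.5))
```

```text
open 7.94 [ 0.6286 -0.1199  0.1521] [ 0.1 -0.1 -0.5] dist to knob 0.001
[(array([ 0.628, -0.112,  0.163]), 0.54)]
False
pre 13.19 [ 0.3884 -0.1599  0.0556] [-0.1  0.5  0.1] dist to knob 0.2445
True
push 14.88 [ 0.4973 -0.141   0.0539] [-0.1  0.5  0.5] dist to knob 0.134
```

View pics/side2.png

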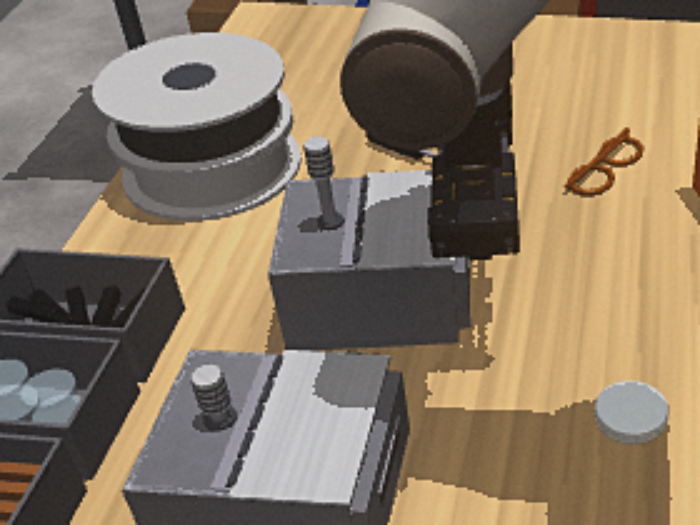

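B's knob is clearly up at (318,145), the other chest's knob is down, and the drawer looks home. The stop came at 0.134 m from the knob, which is 124 mm plus about 10 mm of half finger width. I'll back off and verify.

Run:
```python
from h import *
k=np.array([.6295,-.1194]); u=np.array([np.cos(np.radians(9.5)),np.sin(np.radians(9.5))])
a=k-.21*u
env.move_straight([*a,.055],rate=.15); env.move_straight([*a,.25],rate=.2)
env.set_joints([60,*env.read_state()["joint_positions"][1:]])
t=env.grab_frame("top"); s=env.grab_frame("side")
for p,n in ((t,"t"),(s,"s")):
    for x in ("stay_knob","other_stay_knob","drawer_front"): print(n,x,[(np.round(d["xyz"],3).tolist(),round(d["score"],2)) for d in env.search_frame(p,x)])
print("front top edge, predicted px if shut / 10 mm open", *[proj(t,np.array([*(k-(.124+q)*u+w*np.array([-u[1],u[0]])),.09])).round(1).tolist() for q in (0,.01) for w in (.068,-.068)])
q=env.read_state(); print(q["clock"],np.round(q["force"],1))
a=cv2.resize(cv2.convertScaleAbs(t["image"][95:220,265:355],alpha=1.5),None,fx=4,fy=4,interpolation=cv2.INTER_CUBIC)
b=cv2.resize(s["image"][140:290,110:280],None,fx=2.5,fy=2.5,interpolation=cv2.INTER_CUBIC)
o=np.zeros((500,790,3),np.uint8); o[:500,:360]=a; o[:b.shape[0],362:362+b.shape[1]]=b; cv2.imwrite("pics/fin.png",o)
```

```text
t stay_knob [([0.624, -0.117, 0.186], 0.62), ([0.218, -0.3, 0.15], 0.61)]
t other_stay_knob []
t drawer_front [([0.104, -0.349, 0.084], 0.65), ([0.51, -0.139, 0.085], 0.61)]
s stay_knob [([0.628, -0.114, 0.165], 0.83), ([0.221, -0.292, 0.128], 0.56), ([0.65, 0.129, 0.141], 0.26)]
s other_stay_knob [([0.65, 0.125, 0.141], 0.63)]
s drawer_front [([0.512, -0.128, 0.092], 0.74)]
front top edge, predicted px if shut / 10 mm open [[284.2, 189.0]] [[343.3, 179.4]] [[284.9, 193.3]] [[344.1, 183.6]]
18.7333 [-0.  -0.8  0.3]
```

View pics/fin.png

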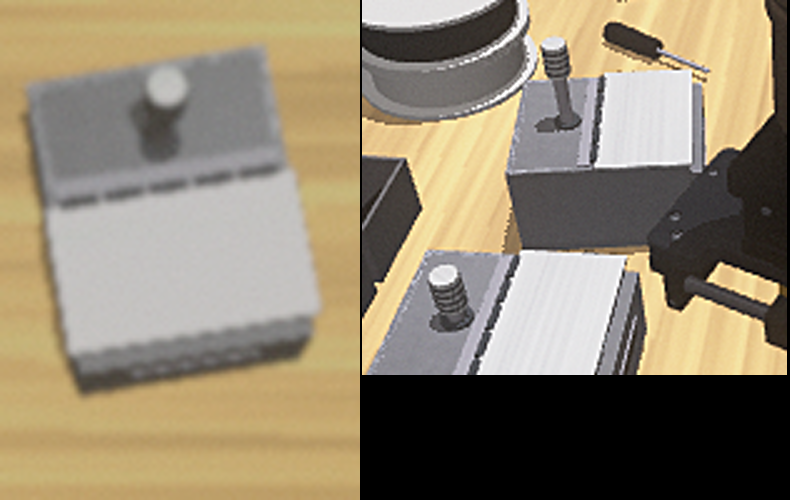

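The drawer sits flush like the other chest's, B's knob is up at crop (165,88), and the other stay is down. The robot is clear, so I'm handing in.

```bash
python3 -c "
from workcell import env
env.close_job()"
```

```text
the job is handed in; nothing more can be done
```

The job is handed in: I lifted the stay of the grey chest with the open drawer 40 mm to its stop and pushed its drawer home. No verdict is reported.

- **Stay:** the side camera put the knob at z ≈ 0.165 m after release, against 0.131 m at the start. That is about 34 mm by the network and 40 mm by the arm's own motion, so the two disagree slightly, but both are well above the 20 mm needed.
- **Drawer:** the push stopped on contact 134 mm from the knob's axis, which is the shut distance of 124 mm plus about 10 mm of half finger width. The front's edge lies at the predicted "shut" pixels, and the network puts the front at x ≈ 0.51 m where 0.507 m is expected.
- **Other chest:** its knob measured z ≈ 0.141 m in the side view both before and after. The top-view network found no knob there in the last check, but the picture shows it still down.
- **Rest:** I left the orange look-alike alone. The robot was clear of everything at about 18.7 s.

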